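# Flip the drying marker over

### The arm

A 6-joint arm with a two-finger parallel gripper is mounted at the origin on the work surface. World frame = base frame: x ahead of the robot, y to its left, z up, the work surface at z = 0. Lengths are in m, angles in rad, forces in N, time in s.
With the tool pointing down it reaches from about 0.225 to 0.875 m from the base axis. Payload 3.4 kg.
Tool frame: the origin (TCP) lies on the centre line of the jaws, within the pads' length; the fingertips stand 17 mm ahead of it and the grasp point (between the pads) lies 2 mm behind it (manip.finger_overhang is the distance from the TCP to the fingertips, in m); y points along the fingers, x is the direction in which the jaws open and shut, and the axes are right-handed (so a half turn about y gives the same grasp; the last joint's range is limited). The gripper opens to 85 mm and grips with 20 to 120 N. Pads are 22 mm wide; open, the fingers measure 114 mm over their backs; the gripper's body (76 mm by 85 mm) begins 54 mm behind the grasp point. The pads swing forward as they close: fully open they stand 13 mm farther back than shut.
Start: joints at [-1.366, 0.276, 1.505, -0, 1.361, -0.121], TCP at [0.184, -0.545, 0.248] pointing down, gripper open.
Joint ranges: [-2.89, 2.89], [-0.75, 2.08], [0.22, 2.7], [-1.18, 4.32], [0.11, 2.71], [-2.7, 2.7]. Speed limits (rad/s): [2.57, 2.57, 3.14, 3.14, 3.14, 3.14].

### API

Orientations are given as a unit quaternion [w, x, y, z].
In Python, from rig import manip gives the robot as it stands.
- The arm moves only by the tool arm_command, never from a script. Its argument "commands" is a list of rows, each a list of 3 entries, a list of its own where there are three numbers: the finger opening in cm, from 0 to 8.54, then the shift along the world's x, y, z in cm, then the turn about the world's z in rad. A call has 1 to 12 rows; each row shifts and turns the commanded pose from where the row before left it; what a row does not reach is not made up. A row lasts 1/10 s, in which the tool goes at most 50 mm and 8.59 degrees, less where a joint would pass 70% of its speed; a pose out of reach is approached as far as the arm can. A call with a gripper value outside its range is refused whole. The fingers move at their own pace and stop on an object; "grip_force" is the grip in N (left out, the last holds). Time passes only in rows, so rows that do not move let the fingers close. It gives the time, the measured TCP pose, the force and the opening at its end, in the units of the state.
- manip.get_state(): the state, without advancing time (a new reading comes with each control period).
- manip.get_image(name): name is "side" or "top"; returns a dict with "pixels" (384x512x3 uint8, red, green, blue), "range_z" (384x512 float32, m along the optical axis (not along the pixel's ray), 0 where there is no reading), "intrinsics" (3x3 intrinsics, pixels), "R" (3x3) and "t" (3): a world point X has camera coordinates R X + t. Camera axes: x right, y down, z forward; pixel columns grow to the right and rows downward; lengths in m; the calibration is good to about 2 mm. A picture is of the moment at which its call begins.
- manip.sign_off(): hands the job in, once; it reports no verdict.
The state is a dict: "clock": time; "qpos": joint angles; "qd": joint speeds; "effort": joint torques, N m; "position": TCP position; "ee_rot": TCP orientation; "contact_force": force on the tool from outside, world axes, zero at the start; "moment": the same for the moment, N m; "width": finger opening in m.
Only numpy, scipy, OpenCV 4.12 (cv2) and the standard library are available. Lean on these libraries where they do the work, as an engineer would, in place of code of your own. Each camera call takes 0.05 s, during which the arm holds its last target.

### The job

The flower-shaped prints have dried: flip the hinged tag of the status marker standing in front of their foam block right over its pin, from its right side to its left as the robot sees it, so that it lies flat on its other rest with the ring face up. Push it over with a light touch of the fingertips, without gripping, lifting, tipping or shoving the marker, and leave the other block's marker and everything else on the bench as it is.

Things in the scene. Friction and masses are not known exactly. Their poses are not given: they have to be found in the camera images.
- block_flower: Fixed white foam block, 140 (x) x 190 (y) x 70 mm high; four thin steel rods in its far half, each topped by an upright flower-shaped print (ring with six petals, 72 mm), the highest ending 280 mm above the table; one more flower lies flat on the foam. Origin: middle of the underside, +x away from the robot. Its marker's pin is about 200 mm in front of it. Left or right of the other.
- block_grid: The other fixed foam block, same size, with square 3 x 3 lattice prints (54 mm) on its rods and one lying flat. Its marker stands in front of it and is to be left as it is.
- stand_flower: Status marker before the flower block, loose on the table, 0.6 to 1.05 kg; origin under its middle. Steel foot 120 mm square to the pin (x) by 92 mm along it (y), top 12 mm high. Two fork arms at y = +-41 mm, 6 mm thick, 18 mm along x, 95 mm high, with 56 mm long cross-heads, carry the hinge pin 85 mm up; rubber rest bars 23 mm either side of the pin hold the tag level.
- flower_pivot (a point): Middle of the hinge pin of the marker before the flower block, 85 mm above the table. Axes are the stand's: x level, square to the pin, pointing left as seen from the robot (within about 0.35 rad of world +y); y along the pin, towards the robot's side; z up.
- tag_flower (a joint): Hinge of that marker's tag. 0 = level on the right of the pin (stand's -x), face with two raised bars up; 1.57 = upright; 3.14 = level on the left of the pin (+x), face with a raised ring up. End stops at 0 and 3.14. The hinge is stiff (0.035 N m, about 0.5 N at the lip): the tag stays at any angle and never falls by itself. It starts between 0 and 0.35.
- flower_lip (a point): Middle of the rolled lip (8 mm thick) at that tag's free end, 71 mm from the pin; turns with the tag. The tag is a white plastic plate 4 mm thick, 70 mm wide along the pin, ending 75 mm from it. Below and outside the lip of a level tag the space is clear to the table; the foot ends 60 mm from the pin.
- stand_grid: Status marker before the square-lattice block, loose on the table, 0.6 to 1.05 kg; origin under its middle. Steel foot 120 mm square to the pin (x) by 92 mm along it (y), top 12 mm high. Two fork arms at y = +-41 mm, 6 mm thick, 18 mm along x, 95 mm high, with 56 mm long cross-heads, carry the hinge pin 85 mm up; rubber rest bars 23 mm either side of the pin hold the tag level.
- grid_pivot (a point): Middle of the hinge pin of the marker before the square-lattice block, 85 mm above the table. Axes are the stand's: x level, square to the pin, pointing left as seen from the robot (within about 0.35 rad of world +y); y along the pin, towards the robot's side; z up.
- tag_grid (a joint): Hinge of that marker's tag. 0 = level on the right of the pin (stand's -x), face with two raised bars up; 1.57 = upright; 3.14 = level on the left of the pin (+x), face with a raised ring up. End stops at 0 and 3.14. The hinge is stiff (0.035 N m, about 0.5 N at the lip): the tag stays at any angle and never falls by itself. It starts between 0 and 0.15 and must stay there.
- grid_lip (a point): Middle of the rolled lip (8 mm thick) at that tag's free end, 71 mm from the pin; turns with the tag. The tag is a white plastic plate 4 mm thick, 70 mm wide along the pin, ending 75 mm from it. Below and outside the lip of a level tag the space is clear to the table; the foot ends 60 mm from the pin.
- jar_mid (a point): Bystander: closed glass jar of primer, 54 mm across and 65 mm high, upright between the two foam blocks; point 32 mm up its axis.
- tape_mid (a point): Bystander: roll of brown paper tape lying flat, 72 mm across, 19 mm high; point at its middle.
- print_mid (a point): Bystander: loose grey printed square lattice, 54 x 54 x 6 mm, lying flat; point at its middle.
- glue_gun_mid (a point): Bystander: red cordless glue gun lying on its side, about 200 x 110 mm, 34 mm high; point 17 mm up in the middle of its barrel.
- brush_mid (a point): Bystander: paint brush lying flat; point 8 mm above its underside.
- cutters_mid (a point): Bystander: side cutters lying flat, about 120 x 60 mm, 15 mm high; point 8 mm up at their rivet.
- glue_bottle_mid (a point): Bystander: upright white glue bottle with orange cap, 48 mm across, 140 mm high; point half-way up.
There are look-alikes about, which are no part of the job. What is shaped like the stand_flower but orange is not meant.

How it is judged:
At the end, for the whole second after the job is handed in: The flower block's tag lies flat on the left of its pin (hinge value above 3.0 rad) and is still; its stand is upright (within 0.05 rad) and within 20 mm of where it stood; the lattice block's marker and tag are within 20 mm and each bystander within 30 mm of their start (value of joint tag_flower above 3 rad and velocity of joint tag_flower between -0.1 and 0.1 rad/s and angle between flower_pivot's own z axis and vertical below 0.05 rad and distance of each of flower_pivot, grid_pivot, grid_lip from where it was at the start of the episode below 0.02 m and distance of each of jar_mid, tape_mid, print_mid, glue_gun_mid, brush_mid, cutters_mid, glue_bottle_mid from where it was at the start of the episode below 0.03 m); the robot touches nothing.
It fails at once if the fingers squeeze or press the flower marker with more than 20 N (contact force between the fingers and stand_flower above 20 N).
It fails at once if the flower marker's stand is lifted, tipped, or shoved by more than 20 mm (foot more than 12 mm up, or tilted over 0.2 rad) (distance of flower_pivot from where it was at the start of the episode above 0.02 m or angle between flower_pivot's own z axis and vertical above 0.2 rad or height (world z) of stand_flower above 0.012 m).
It fails at once if the lattice block's marker or its tag is moved by more than 20 mm (distance of any of grid_pivot, grid_lip from where it was at the start of the episode above 0.02 m).
It fails at once if a bystander is moved by more than 30 mm (distance of any of jar_mid, tape_mid, print_mid, glue_gun_mid, brush_mid, cutters_mid, glue_bottle_mid from where it was at the start of the episode above 0.03 m).
It also fails if it takes over 40 s, if anything falls off the work surface, if the arm or the gripper's body presses on something with over 40 N, if the wrist force passes 120 N, or if a joint passes its speed limit or range.

## Working session

There is one attempt and no reset: what is moved stays moved. The work goes in short steps, Python scripts to look and compute and a tool call to move; the robot and the scene stay as the last step left them, time stands still between calls to the robot, and variables do not carry over. Pictures are saved under pics/ and viewed, and the job is handed in when it is done.

Besides the shell and the picture viewer there is one more tool, called after "Emit:" by a JSON object that holds its "method" and its "body", one argument or row to a line. arm_command: Moves the arm, as the interface text tells. Its arguments: {"type":"object","properties":{"commands":{"type":"array"},"grip_force":{"type":"number"}},"required":["commands"]}

```bash
mkdir -p pics; cat > h.py <<'E'
import numpy as np,cv2
from rig import manip
def grab(n):
    d=manip.get_image(n); np.savez(f'{n}.npz',**d); return d
def pts(d):
    z=d['range_z'];K=np.array(d['intrinsics']);v,u=np.mgrid[:z.shape[0],:z.shape[1]]
    c=np.stack([(u-K[0,2])/K[0,0]*z,(v-K[1,2])/K[1,1]*z,z],-1)
    P=(c-np.array(d['t']))@np.array(d['R']); P[z==0]=np.nan; return P
E
python3 - <<'E'
from h import *
for n in('top','side'):
    d=grab(n);cv2.imwrite(f'pics/{n}0.png',cv2.resize(d['pixels'][:,:,::-1],(800,600),interpolation=cv2.INTER_CUBIC))
    print(n,-np.array(d['R']).T@d['t'],d['R'],d['intrinsics'])
print(manip.get_state())
E
```

```text
top [0.31595594 0.01057367 1.20098202] [[-1.42938844e-02 -9.99894718e-01 -2.49770783e-03]
 [-9.81087746e-01  1.45071875e-02 -1.93019106e-01]
 [ 1.93035019e-01 -3.08522245e-04 -9.81191819e-01]] [[414.98378681   0.         265.80758476]
 [  0.         414.98378681 184.66675284]
 [  0.           0.           1.        ]]
side [0.02977488 0.75367365 0.97813731] [[-0.82366769 -0.56705053  0.00502336]
 [-0.39760208  0.5711743  -0.71810341]
 [ 0.40433171 -0.59347588 -0.69591828]] [[375.6049666    0.         251.48713308]
 [  0.         375.6049666  193.58248046]
 [  0.           0.           1.        ]]
{'clock': 0.1, 'qpos': array([-1.36602165e+00,  2.76517142e-01,  1.50601292e+00, -4.07262313e-05,
        1.36070390e+00, -1.21031053e-01]), 'qd': array([ 3.34992170e-04, -7.25048025e-04, -4.13127993e-03,  2.52240966e-04,
       -1.66419345e-05,  1.89173137e-04]), 'effort': array([ 1.19536744e-03, -4.17701876e+01, -2.46403384e+01, -1.46784000e-04,
        5.73065787e-03, -2.10839636e-05]), 'position': array([ 0.18391408, -0.54431889,  0.24753198]), 'ee_rot': array([ 0.57485597, -0.57409112,  0.41272275, -0.4118494 ]), 'contact_force': array([-0.02165496, -1.23435708,  0.22766747]), 'moment': array([ 0.02425119, -0.05554987, -0.010534  ]), 'width': 0.08570774489582224}
```

View pics/top0.png

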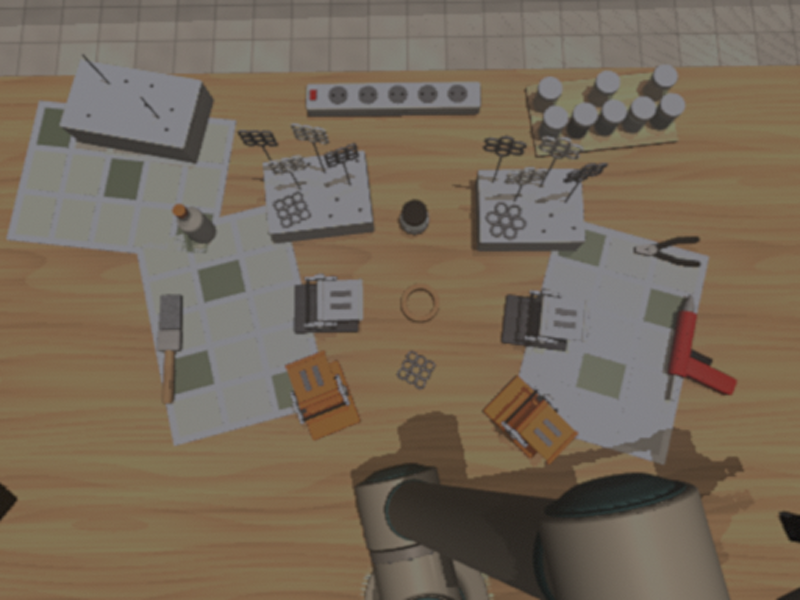

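View pics/side0.png

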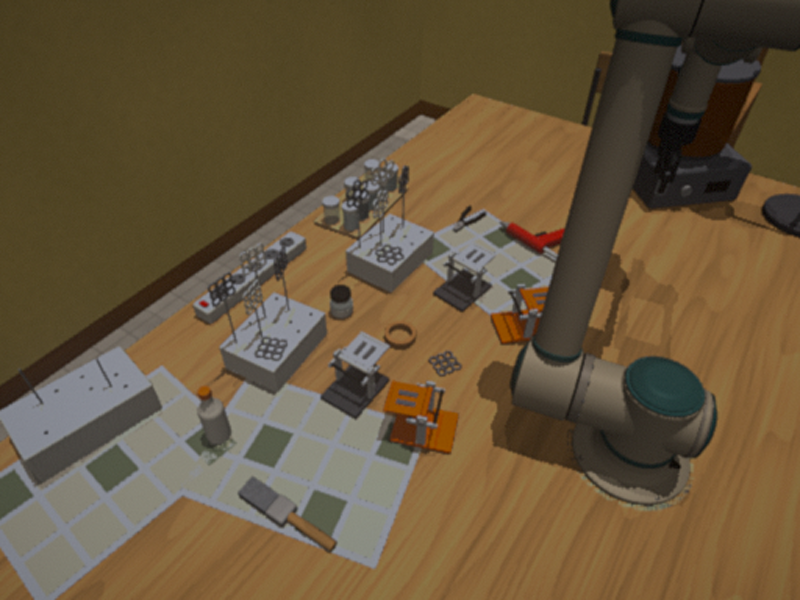

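The top view shows two blocks with grey and white markers: left block (318,195) with its marker at (330,300), right block (530,208) with its marker at (545,318). The orange look-alikes are at (322,393) and (530,420). The print lying on the left block at (292,210) looks like a lattice and the one on the right at (505,221) like a flower. I'll check both in a close crop.

```bash
python3 - <<'E'
from h import *
d=np.load('top.npz');I=d['pixels'][:,:,::-1]
a=cv2.resize(I[75:235,155:255],(400,600),interpolation=cv2.INTER_CUBIC)
b=cv2.resize(I[75:235,290:390],(400,600),interpolation=cv2.INTER_CUBIC)
o=np.hstack([a,b]);o=np.clip(o*1.6,0,255).astype('uint8');cv2.imwrite('pics/crop0.png',o)
P=pts(d)
# marker right region, native px
for (u0,u1,v0,v1) in [(315,385,180,230)]:
    Q=P[v0:v1,u0:u1]
    np.set_printoptions(linewidth=250)
    print((Q[::3,::3,2]*1000).round().astype(int))
E
```

```text
[[ 6  1  3  1  3 -1  0 -1  0  1 -4 -1  6  6  2 -2  3  1  4  1  1  3  4  4]
 [-1  1 -1  0  4  2  3  2  5  1  3  0  0  2  1  7  2  2  1  3  0 -1  1 -1]
 [ 0 -1  0  1  1 -2 -1  0 79 81 83 94 96  4  1  1  1  0  3  3 -1  0  1  3]
 [ 1  4 -3 12 14 16 12  2 82  1 68 89 84 83 81  0  0  4  1  5  3  2  3  0]
 [-1 -2  1 11 10 17 11 14 79 20 25 90 86 85 88 88 92 95 88 87 95 -4 -3 -2]
 [ 6 -1  4 16  9 15 11 11 84 11 13 94 93 89 90 92 93 94 89 94 96  1  5 -2]
 [ 0  1 -3 14 12 13 17 11 82 14 10 91 90 88 87 90 96 94 90 91 96  0  2  4]
 [-1 -2  4 11 17 10 13 15 84 13 11 92 92 91 89 88 96 94 95 93 94  0 -1  1]
 [ 0  1  0 13 12 10  9 17 81 14 11 91 91 89 88 94 93 89 90 92 92  2  2 -1]
 [-3  0 -2 13 15 16 15 13 84 11 88 91 88 87 91 91 94 88 92 93 95  1 -1  4]
 [ 3 -1  4 10 14 11 20 11 18  9 89 90 85 88 85 86 92 93 87 94 92  0 -1 -1]
 [-3 -3 11 12  9 11  7 11 13 14 89 87 91 91 90 86 87 90 90 94 -2  5  3  6]
 [ 1 -5 10 10 16 15 13 82 81 84 98 94 11 82 15 85 91 91 92 92  0 -2  0  2]
 [ 3  2  8 13 12 15 10  8 31 49 91 86 15 81 11 12  4 -2  3  3  5  1  0  3]
 [ 0 -2  0 -3  2 -3  0  1 -1  2  8  7 11 14 13 16 -5  2  1  1  5 -2  0  3]
 [-2  2 -3  5  0 -2  2  3  2 -1 -2  1  2  1  2  4 -3  0  2  1  5  1 -3 -1]
 [-4  4  0  3  0  3 -2  1 -4 -1  3 -3  2  0  5  1  5 -6  4  3  1  0  0 -2]]
```

View pics/crop0.png

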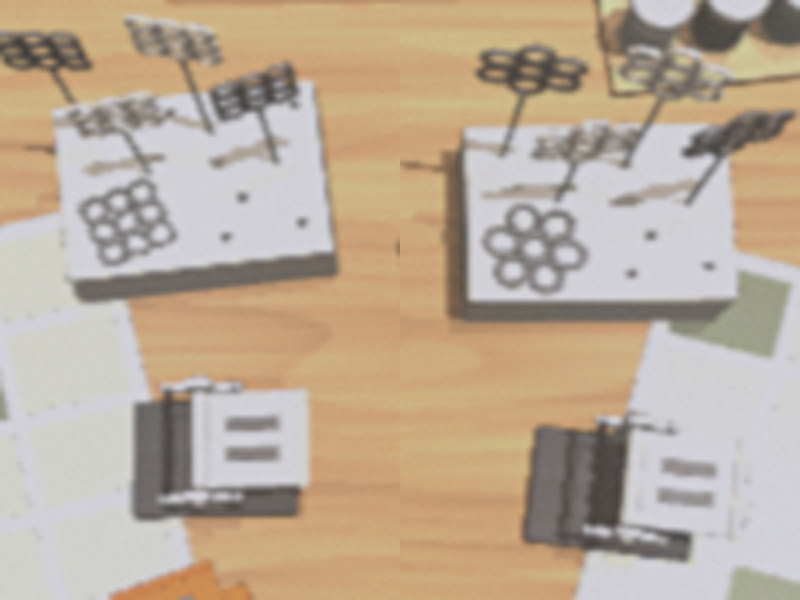

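The crop settles it. The left block carries a 3x3 lattice and the right block a ring with six petals, so the target is the grey marker in front of the right block, at about (545,318) in the top view. The candidates I rejected are the lattice marker (330,300) and the orange ones (322,393) and (530,420). Next I'll measure the target's pose.

```bash
python3 - <<'E'
from h import *
np.set_printoptions(precision=4,suppress=True,linewidth=200)
d=np.load('top.npz');P=pts(d)
Q=P[175:240,312:392].reshape(-1,3);Q=Q[~np.isnan(Q[:,0])]
print('all high bbox',Q[Q[:,2]>.07].min(0),Q[Q[:,2]>.07].max(0))
H=Q[Q[:,2]>.075]; F=Q[(Q[:,2]>.006)&(Q[:,2]<.022)]
print('foot rect',cv2.minAreaRect((F[:,:2]*1000).astype('float32')),np.median(F[:,2]))
Tg=H[(H[:,1]<-.245)]
print('tag rect',cv2.minAreaRect((Tg[:,:2]*1000).astype('float32')))
A=np.c_[Tg[:,:2],np.ones(len(Tg))]; print('plane',np.linalg.lstsq(A,Tg[:,2],rcond=None)[0])
d2=np.load('side.npz');P2=pts(d2)
M=(np.abs(P2[...,0]-.41)<.12)&(np.abs(P2[...,1]+.26)<.12)&(P2[...,2]>.006)&(P2[...,2]<.12)
Q2=P2[M];F2=Q2[(Q2[:,2]>.006)&(Q2[:,2]<.02)]
H2=Q2[Q2[:,2]>.075];print(len(H2),H2.min(0),H2.max(0));print('foot2',cv2.minAreaRect((F2[:,:2]*1000).astype('float32')))
# rasters: foot & high
o=np.zeros((600,800,3),'uint8')
for X,c in((Q,0),(Q2,1)):
  for p in X:
    if p[2]<.006: continue
    x=int((-p[1]-.14)*2500)+60 ;y=int((.50-p[0])*2500)+30
    col=(255,0,0) if p[2]<.025 else ((0,255,0) if p[2]<.075 else ((0,0,255) if p[2]<.093 else (0,255,255)))
    if c==0: cv2.circle(o,(x,y),3,col,-1)
    else: cv2.drawMarker(o,(x,y),col,0,8,1)
for k in range(0,28,2):
    cv2.putText(o,f'{-.14-k/100:.2f}',(60+k*25,595),0,.4,(255,255,255)); cv2.putText(o,f'{.5-k/100:.2f}',(0,30+k*25),0,.4,(255,255,255))
cv2.imwrite('pics/map0.png',o)
E
```

```text
all high bbox [ 0.4372 -0.2877  0.0735] [ 0.5307 -0.1772  0.1005]
foot rect ((479.49407958984375, -241.69100952148438), (222.50335693359375, 181.27239990234375), 89.22454833984375) 0.01184429378547862
tag rect ((476.24591064453125, -263.29400634765625), (42.94047546386719, 71.70264434814453), 83.5167007446289)
plane [-0.0152 -0.082   0.0774]
618 [ 0.2901 -0.2878  0.0755] [ 0.529  -0.1406  0.0977]
foot2 ((407.6497497558594, -254.2762451171875), (224.01002502441406, 239.8358917236328), 88.06690979003906)
```

View pics/map0.png

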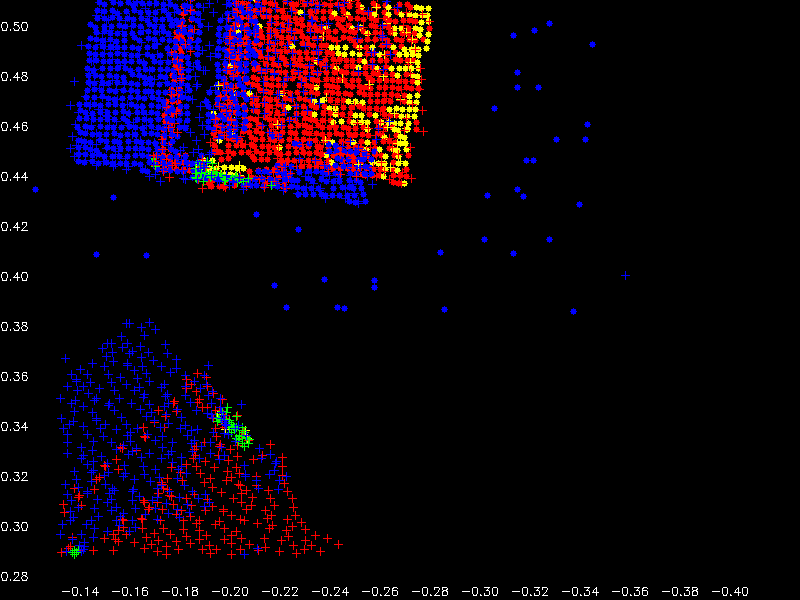

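```bash
python3 - <<'E'
from h import *
np.set_printoptions(precision=4,suppress=True,linewidth=200)
o=np.zeros((600,800,3),'uint8')
def clean(M): 
    return cv2.morphologyEx(M.astype('uint8'),cv2.MORPH_OPEN,np.ones((3,3)))>0
for c,n in enumerate(('top','side')):
    P=pts(np.load(n+'.npz'))
    B=(np.abs(P[...,0]-.485)<.08)&(np.abs(P[...,1]+.21)<.11)
    Z=P[...,2]
    F=P[clean(B&(Z>.006)&(Z<.022))];T=P[clean(B&(Z>.078)&(Z<.115))]
    print(n,'foot',cv2.minAreaRect((F[:,:2]*1000).astype('float32')),'tag',cv2.minAreaRect((T[:,:2]*1000).astype('float32')))
    A=np.c_[T[:,:2],np.ones(len(T))];print(np.linalg.lstsq(A,T[:,2],rcond=None)[0])
    for X,k in((F,0),(T,1)):
      for p in X:
        x=int((-p[1]-.12)*3000)+60 ;y=int((.56-p[0])*3000)+30
        col=(255,0,0) if k==0 else ((0,0,255) if p[2]<.093 else (0,255,255))
        cv2.circle(o,(x,y),3,col,-1) if c==0 else cv2.drawMarker(o,(x,y),col,0,8,1)
for k in range(0,26,2):
    cv2.putText(o,f'{-.12-k/100:.2f}',(60+k*30,595),0,.4,(255,255,255)); cv2.putText(o,f'{.56-k/100:.2f}',(0,30+k*30),0,.4,(255,255,255))
cv2.imwrite('pics/map1.png',o)
E
```

```text
top foot ((484.7464294433594, -210.321044921875), (119.69900512695312, 92.45994567871094), 81.62842559814453) tag ((480.9130859375, -235.1569061279297), (99.6707992553711, 94.73761749267578), 83.18426513671875)
[-0.0185 -0.0642  0.0837]
side foot ((483.4730224609375, -207.6285400390625), (123.2323226928711, 93.37387084960938), 84.1609878540039) tag ((476.8188171386719, -244.38375854492188), (86.58427429199219, 96.48223876953125), 79.61016082763672)
[-0.0079 -0.063   0.0774]
```

View pics/map1.png

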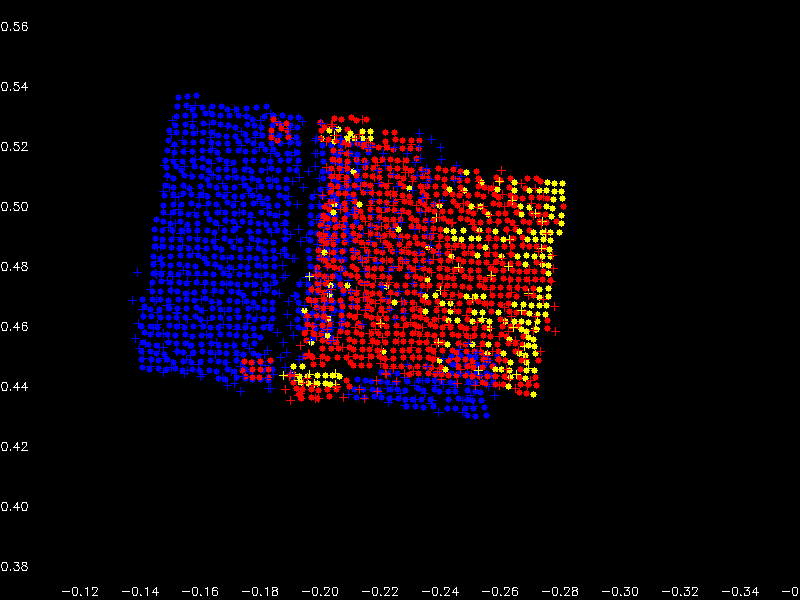

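The foot fits at 120 x 92 mm, centred at (0.485,-0.210). The left-pointing axis is about (0.146,0.989), and the tag is at about 0.06 rad. Its lip end should be near (0.474,-0.284,0.09), which agrees with the map.

The tool stays vertical, so I'll put the closed fingertips just outside the lip and carry it up by friction along its arc. After that I'll push it over and press it down.

Emit:
{"method": "arm_command", "body": {
  "commands": [
    [0, [2.86, 2.14, 0], 0.11],
    [0, [2.86, 2.14, 0], 0.11],
    [0, [2.86, 2.14, 0], 0.11],
    [0, [2.86, 2.14, 0], 0.11],
    [0, [2.86, 2.14, 0], 0.11],
    [0, [2.86, 2.14, 0], 0.11],
    [0, [2.86, 2.14, 0], 0.11],
    [0, [2.86, 2.14, 0], 0.11],
    [0, [2.86, 2.14, 0], 0.11],
    [0, [2.86, 2.14, 0], 0.11],
    [0, [0, 0, 0], 0],
    [0, [0, 0, 0], 0]
  ],
  "grip_force": 20
}}

```text
clock: 1.3
position: [0.4701, -0.3302, 0.2478]
ee_rot: [0.705, -0.705, 0.051, -0.05]
contact_force: [0.0, -0.4, 0.4]
width: 0.0001
```

```bash
python3 - <<'E'
from h import *
print(manip.finger_overhang)
d=grab('side');I=d['pixels'][:,:,::-1]
cv2.imwrite('pics/side1.png',np.clip(cv2.resize(I[60:240,220:420],(667,600),interpolation=cv2.INTER_CUBIC)*1.5,0,255).astype('uint8'))
E
```

```text
0.017
```

View pics/side1.png

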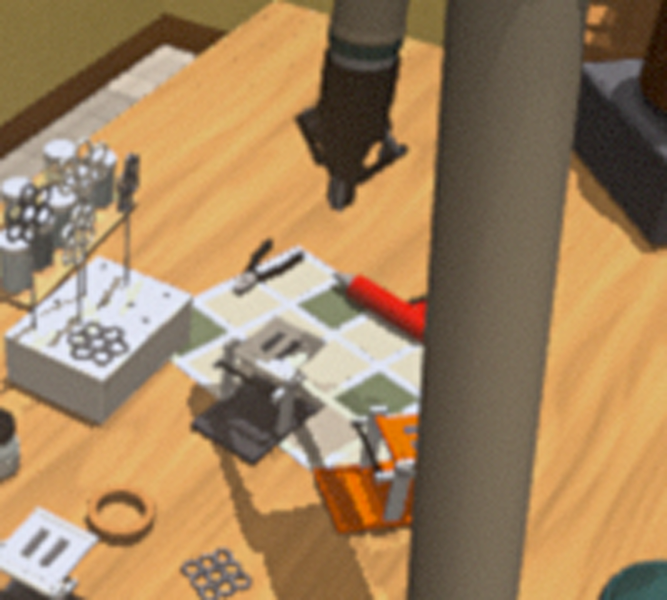

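Emit:
{"method": "arm_command", "body": {
  "commands": [
    [0, [0, 0, -3], 0],
    [0, [0, 0, -3], 0],
    [0, [0, 0, -3], 0],
    [0, [0, 0, -3], 0],
    [0, [0, 0, -3], 0],
    [0, [0, 0, -1.3], 0],
    [0, [0, 0, 0], 0],
    [0, [0, 0, 0], 0]
  ]
}}

```text
clock: 2.15
position: [0.4702, -0.3318, 0.0862]
ee_rot: [-0.705, 0.706, -0.051, 0.052]
contact_force: [0.2, 0.4, -1.1]
width: -0.0002
```

Emit:
{"method": "arm_command", "body": {
  "commands": [
    [0, [0.15, 1, 0], 0],
    [0, [0.15, 1, 0], 0],
    [0, [0.15, 1, 0], 0],
    [0, [0, 0, 0], 0],
    [0, [0, 0, 0], 0]
  ]
}}

```text
clock: 2.65
position: [0.4749, -0.3003, 0.0857]
ee_rot: [-0.705, 0.706, -0.051, 0.051]
contact_force: [-0.1, -0.3, 1.0]
width: -0.0001
```

Emit:
{"method": "arm_command", "body": {
  "commands": [
    [0, [0.03, 0.2, 0], 0],
    [0, [0.03, 0.2, 0], 0],
    [0, [0, 0, 0], 0]
  ]
}}

```text
clock: 2.95
position: [0.4751, -0.2967, 0.0853]
ee_rot: [0.705, -0.705, 0.051, -0.051]
contact_force: [-0.7, -0.2, 0.3]
width: -0.0
```

Emit:
{"method": "arm_command", "body": {
  "commands": [
    [0, [0.03, 0.2, 0], 0],
    [0, [0.0, 0, 0], 0]
  ]
}}

```text
clock: 3.15
position: [0.4755, -0.2961, 0.0855]
ee_rot: [-0.704, 0.706, -0.051, 0.051]
contact_force: [-1.4, -4.8, -1.3]
width: 0.0003
```

Contact came at the predicted distance with about 5 N. Now I'll move up along the arc.

Emit:
{"method": "arm_command", "body": {
  "commands": [
    [0, [0, 0, 0.3], 0],
    [0, [0, 0, 0.3], 0],
    [0, [0, 0.03, 0.3], 0],
    [0, [0, 0.05, 0.3], 0],
    [0, [0, 0, 0], 0]
  ]
}}

```text
clock: 3.65
position: [0.4757, -0.2942, 0.0981]
ee_rot: [-0.705, 0.706, -0.051, 0.052]
contact_force: [-0.7, -3.8, 1.8]
width: -0.0003
```

```bash
cat > look.py <<'E'
from h import *
import sys
k=sys.argv[1]
d=grab('top');I=d['pixels'][:,:,::-1];e=grab('side');J=e['pixels'][:,:,::-1]
a=cv2.resize(I[170:250,300:400],(400,320),interpolation=cv2.INTER_CUBIC);b=cv2.resize(J[140:220,250:350],(400,320),interpolation=cv2.INTER_CUBIC)
cv2.imwrite(f'pics/l{k}.png',np.clip(np.hstack([a,b])*1.7,0,255).astype('uint8'))
E
python3 look.py 1
```

```text
(no output)
```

View pics/l1.png

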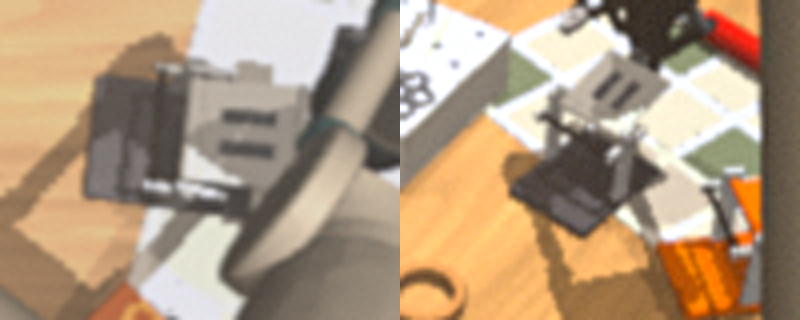

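```bash
cat > ang.py <<'E'
from h import *
import sys
C=np.array([.4847,-.2103]);ex=np.array([.146,.989]);ey=np.array([-.989,.146])
def meas(n):
    d=grab(n);P=pts(d);x=(P[...,:2]-C)@ex;y=(P[...,:2]-C)@ey;z=P[...,2]-.085;I=d['pixels'].astype(int)
    r=np.hypot(x,z)
    M=(r>.03)&(r<.08)&(abs(y)<.03)&(z>-.005)&(I.min(-1)>60)
    M=cv2.erode(M.astype('uint8'),np.ones((3,3)))>0
    a=np.arctan2(z[M],-x[M]);F=(z<-.06)&(abs(x)<.075)&(abs(y)<.06)&(z>-.079)
    print(n,M.sum(),'theta med',np.median(a) if M.sum() else None,'spread',np.percentile(a,[10,90]) if M.sum() else '')
    if len(sys.argv)>1:
        J=d['pixels'][:,:,::-1].copy();s=J[140:220,250:350] if n=='side' else J[170:250,300:400]
        return np.clip(cv2.resize(s,(400,320),interpolation=cv2.INTER_CUBIC)*1.7,0,255).astype('uint8')
a=meas('side');b=meas('top')
if a is not None: cv2.imwrite(f'pics/l{sys.argv[1]}.png',np.hstack([b,a]))
E
python3 ang.py
```

```text
side 35 theta med 0.2656479994057655 spread [0.22099155 0.30574826]
top 161 theta med 0.29029306181227926 spread [0.23521036 0.34832056]
```

The tag has risen from about 0.06 to 0.24 rad without slipping, so I'll keep going.

Emit:
{"method": "arm_command", "body": {
  "commands": [
    [0, [0.02, 0.11, 0.33], 0],
    [0, [0.02, 0.12, 0.33], 0],
    [0, [0.02, 0.13, 0.32], 0],
    [0, [0.02, 0.15, 0.32], 0],
    [0, [0.02, 0.16, 0.3], 0],
    [0, [0.03, 0.18, 0.3], 0],
    [0, [0.03, 0.19, 0.3], 0],
    [0, [0.03, 0.21, 0.28], 0],
    [0, [0, 0, 0], 0]
  ]
}}

```text
clock: 4.75
position: [0.4775, -0.283, 0.1233]
ee_rot: [-0.704, 0.707, -0.051, 0.051]
contact_force: [-2.6, -7.4, 4.3]
width: -0.0003
```

```bash
python3 ang.py 2
```

```text
side 51 theta med 0.6275410008400212 spread [0.57165061 0.66272637]
top 126 theta med 0.6693839902710444 spread [0.61774582 0.71999971]
```

View pics/l2.png

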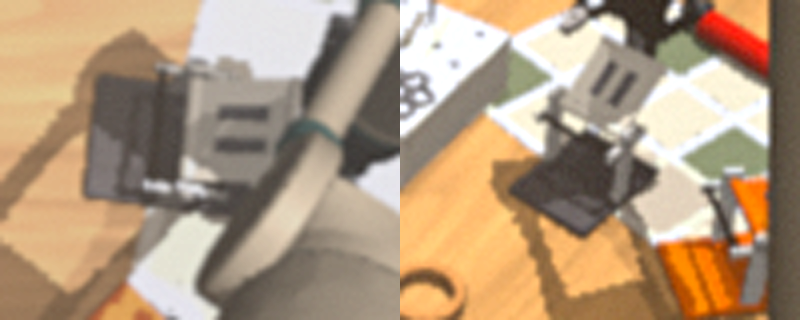

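Emit:
{"method": "arm_command", "body": {
  "commands": [
    [0, [0.03, 0.18, 0.35], 0],
    [0, [0.04, 0.27, 0.33], 0],
    [0, [0.04, 0.29, 0.31], 0],
    [0, [0.04, 0.3, 0.3], 0],
    [0, [0.05, 0.32, 0.28], 0],
    [0, [0.05, 0.34, 0.26], 0],
    [0, [0.05, 0.35, 0.24], 0],
    [0, [0.05, 0.36, 0.22], 0],
    [0, [0, 0, 0], 0]
  ]
}}

```text
clock: 5.75
position: [0.4806, -0.2561, 0.1449]
ee_rot: [0.706, -0.705, 0.051, -0.051]
contact_force: [-0.2, 1.5, -0.3]
width: -0.0001
```

```bash
python3 ang.py 3
```

```text
side 57 theta med 1.1427030055023928 spread [1.07485271 1.20414275]
top 28 theta med 1.176984733666701 spread [1.15273196 1.19994697]
```

View pics/l3.png

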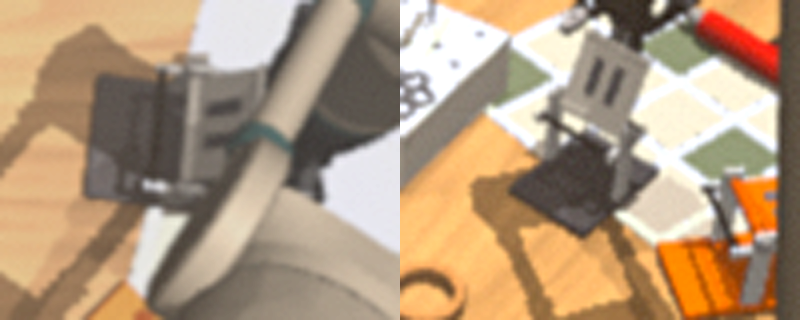

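Emit:
{"method": "arm_command", "body": {
  "commands": [
    [0, [0.06, 0.4, 0.05], 0],
    [0, [0.06, 0.4, 0.05], 0],
    [0, [0.06, 0.4, 0.05], 0],
    [0, [0.06, 0.4, 0.05], 0],
    [0, [0.06, 0.4, 0], 0],
    [0, [0.06, 0.4, 0], 0],
    [0, [0.06, 0.4, 0], 0],
    [0, [0.06, 0.4, 0], 0],
    [0, [0, 0, 0], 0]
  ]
}}

```text
clock: 6.75
position: [0.4856, -0.2246, 0.1469]
ee_rot: [0.705, -0.705, 0.051, -0.051]
contact_force: [-0.2, -0.6, 0.2]
width: -0.0
```

```bash
python3 ang.py 4
```

```text
side 36 theta med 1.6080923916766359 spread [1.56841416 1.63950476]
top 0 theta med None spread
```

View pics/l4.png

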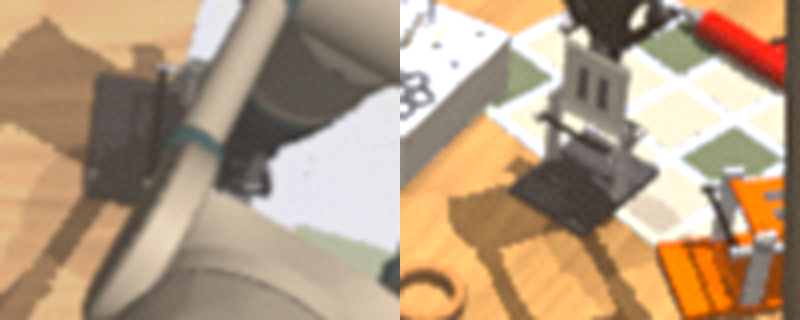

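The tag is upright, at about 1.57 rad. Now over the top and down along the left-hand arc.

Emit:
{"method": "arm_command", "body": {
  "commands": [
    [0, [0.06, 0.38, 0.1], 0],
    [0, [0.06, 0.38, 0.1], 0],
    [0, [0.06, 0.38, 0.1], 0],
    [0, [0.06, 0.38, 0], 0],
    [0, [0.06, 0.38, 0], 0],
    [0, [0.06, 0.38, 0], 0],
    [0, [0.06, 0.42, -0.2], 0],
    [0, [0.06, 0.42, -0.25], 0],
    [0, [0.06, 0.42, -0.3], 0],
    [0, [0.06, 0.42, -0.4], 0],
    [0, [0, 0, 0], 0]
  ]
}}

```text
clock: 7.95
position: [0.4912, -0.1848, 0.1378]
ee_rot: [0.706, -0.705, 0.052, -0.051]
contact_force: [1.3, 0.7, -0.2]
width: -0.0001
```

```bash
python3 ang.py 5
```

```text
side 0 theta med None spread 
top 3 theta med 2.366122011118069 spread [2.34109782 2.36625878]
```

View pics/l5.png

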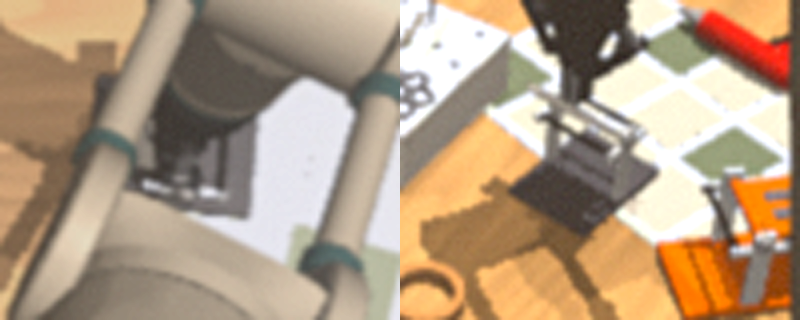

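Emit:
{"method": "arm_command", "body": {
  "commands": [
    [0, [0.05, 0.32, -0.4], 0],
    [0, [0.04, 0.3, -0.4], 0],
    [0, [0.04, 0.26, -0.4], 0],
    [0, [0.03, 0.2, -0.4], 0],
    [0, [0.02, 0.15, -0.4], 0],
    [0, [0.02, 0.1, -0.4], 0],
    [0, [0.01, 0.08, -0.3], 0],
    [0, [0, 0, 0], 0]
  ]
}}

```text
clock: 8.85
position: [0.4933, -0.1714, 0.1109]
ee_rot: [0.705, -0.705, 0.052, -0.051]
contact_force: [-0.0, -0.3, -0.7]
width: -0.0001
```

```bash
python3 ang.py 6
```

```text
side 25 theta med 2.9686572162483342 spread [2.94802843 2.99235657]
top 10 theta med 2.971111058486094 spread [2.93263493 3.02501107]
```

View pics/l6.png

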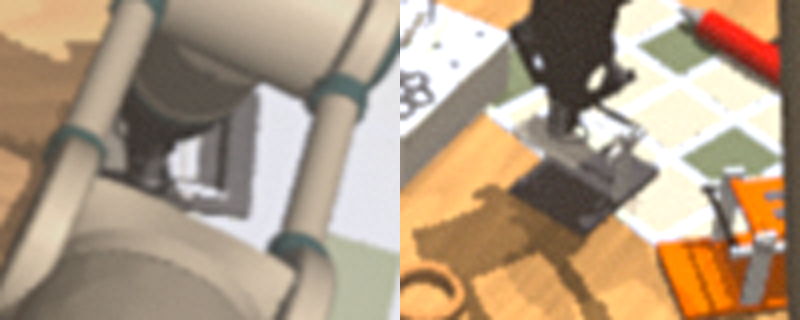

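Emit:
{"method": "arm_command", "body": {
  "commands": [
    [0, [0, 0.1, -0.15], 0],
    [0, [0, 0.1, -0.15], 0],
    [0, [0, 0, -0.1], 0],
    [0, [0, 0, 0], 0]
  ]
}}

```text
clock: 9.35
position: [0.4937, -0.1696, 0.1074]
ee_rot: [0.705, -0.705, 0.051, -0.051]
contact_force: [0.1, -0.8, 0.2]
width: -0.0001
```

Emit:
{"method": "arm_command", "body": {
  "commands": [
    [0, [0, 0, -0.1], 0],
    [0, [0, 0, 0], 0]
  ]
}}

```text
clock: 9.55
position: [0.4937, -0.1696, 0.1064]
ee_rot: [0.705, -0.705, 0.051, -0.051]
contact_force: [0.3, -0.0, -0.1]
width: 0.0002
```

Emit:
{"method": "arm_command", "body": {
  "commands": [
    [0, [0, 0, -0.1], 0],
    [0, [0, 0, 0], 0]
  ]
}}

```text
clock: 9.75
position: [0.4937, -0.1696, 0.1054]
ee_rot: [0.705, -0.705, 0.051, -0.051]
contact_force: [0.2, -0.5, -0.2]
width: -0.0
```

Emit:
{"method": "arm_command", "body": {
  "commands": [
    [0, [0, 0, -0.1], 0],
    [0, [0, 0, 0], 0]
  ]
}}

```text
clock: 9.95
position: [0.4937, -0.1697, 0.1044]
ee_rot: [-0.705, 0.705, -0.051, 0.051]
contact_force: [1.2, 0.8, -0.1]
width: -0.0
```

```bash
python3 ang.py 7
```

```text
side 41 theta med 3.1028468056694636 spread [-3.1149245   3.12961869]
top 13 theta med 3.0891586256228365 spread [3.04803845 3.10826033]
```

Emit:
{"method": "arm_command", "body": {
  "commands": [
    [0, [0, 0, -0.1], 0],
    [0, [0, 0, 0], 0]
  ]
}}

```text
clock: 10.25
position: [0.4938, -0.1697, 0.104]
ee_rot: [-0.705, 0.705, -0.051, 0.051]
contact_force: [-0.3, 0.7, 3.7]
width: 0.0003
```

The tag is on its stop: 3.7 N came up within the last millimetre. I'll lift off and move well clear for a last look.

Emit:
{"method": "arm_command", "body": {
  "commands": [
    [0, [0, 0, 0.5], 0],
    [0, [0, 0, 2], 0],
    [0, [0, 0, 3], 0],
    [0, [0, 0, 4], 0],
    [0, [0, 0, 4], 0],
    [0, [-2, -3, 1], 0],
    [0, [-2.5, -3, 0], 0],
    [0, [-2.5, -3, 0], 0],
    [0, [-2.5, -3, 0], 0],
    [0, [-2.5, -3, 0], 0],
    [0, [-2.5, -3, 0], 0],
    [0, [-2.5, -3, 0], 0]
  ]
}}

```text
clock: 11.45
position: [0.3226, -0.3807, 0.2488]
ee_rot: [-0.705, 0.705, -0.051, 0.051]
contact_force: [-0.1, -0.5, -0.5]
width: -0.0001
```

Emit:
{"method": "arm_command", "body": {
  "commands": [
    [0, [-2.5, -3, 0], 0],
    [0, [-2.5, -3, 0], 0],
    [0, [-2.5, -3, 0], 0],
    [0, [-2, -3, 0], 0],
    [0, [0, 0, 0], 0],
    [0, [0, 0, 0], 0]
  ]
}}

```text
clock: 12.05
position: [0.2283, -0.4998, 0.2482]
ee_rot: [0.706, -0.705, 0.052, -0.052]
contact_force: [0.1, -0.1, 0.3]
width: 0.0
```

```bash
cp top.npz /tmp/x.npz; python3 ang.py 8; python3 - <<'E'
from h import *
d=np.load('top.npz');cv2.imwrite('pics/top9.png',np.clip(cv2.resize(d['pixels'][:,:,::-1],(800,600),interpolation=cv2.INTER_CUBIC)*1.3,0,255).astype('uint8'))
P=pts(d);Z=P[...,2];B=(np.abs(P[...,0]-.485)<.08)&(np.abs(P[...,1]+.21)<.11)
M=cv2.morphologyEx((B&(Z>.006)&(Z<.115)).astype('uint8'),cv2.MORPH_OPEN,np.ones((3,3)))>0
for a,b in((.006,.022),(.078,.115)):
    F=P[M&(Z>a)&(Z<b)];print(cv2.minAreaRect((F[:,:2]*1000).astype('float32')))
E
```

```text
side 86 theta med 3.094070725182972 spread [-3.13126568  3.12931806]
top 274 theta med 3.080203996011622 spread [2.92357295 3.12123197]
((483.967041015625, -210.66207885742188), (120.13407897949219, 90.7511215209961), 81.93048858642578)
((488.1158142089844, -186.32208251953125), (100.88994598388672, 95.8531265258789), 81.81153869628906)
```

View pics/top9.png

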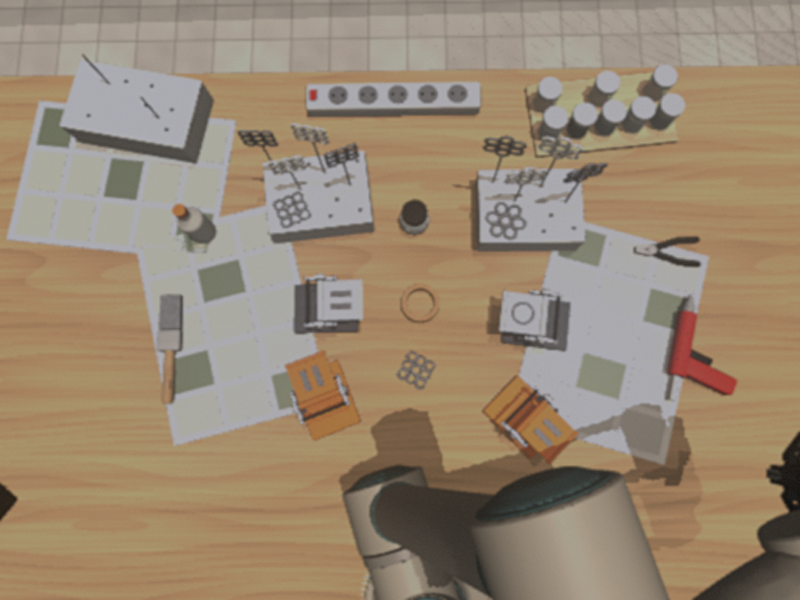

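View pics/l8.png

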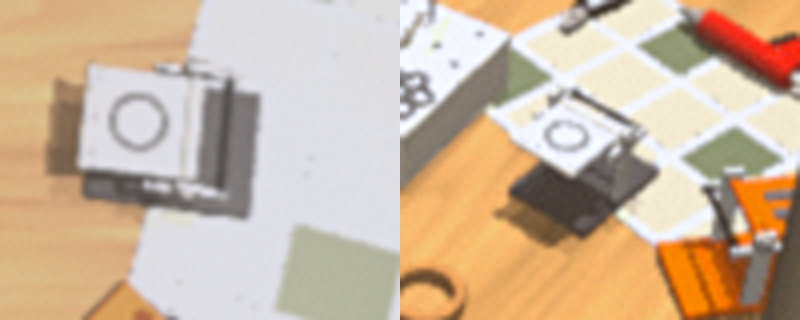

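The tag now lies flat on the left at (523,315) with its ring up. The foot has moved less than 1 mm, and nothing else has changed.

```bash
python3 -c "
from rig import manip
print(manip.sign_off())"
```

```text
the job is handed in; nothing more can be done
None
```

The flower block's tag is flipped over its pin and lies flat on its left rest with the ring face up. I handed the job in at about 12 s.

- **How it was done:** I used closed fingertips only. They touched the outside of the lip, carried it up along its arc by friction, pushed it past upright and pressed it down onto the rest. The highest wrist force I read while pushing was about 9 N, and 3.7 N at the final press. I read forces only at the end of each move, so brief peaks in between could have been higher.
- **Tag angle:** both cameras gave a raw reading of about 3.08–3.09 rad off the plate's upper face. Allowing for half the plate's thickness, that is about 3.12–3.13. Some pixels in the top view read as low as 2.92, probably from the fork and ring edges. A raw reading just before the final press agreed.
- **Marker position:** the foot outline's centre moved less than 1 mm and turned about 0.3°. I did not measure its tilt, but the foot still fits flat at its full size.
- **Everything else:** in the last top view the lattice marker, the orange look-alikes and the bystanders look the same as at the start. I compared these by eye only. The arm is clear of everything.

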